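# Draw welded brackets from a purge box into their tray

### The arm

A 7-joint arm with a two-finger parallel gripper is mounted at the origin on a cart in front of the work surface, level with it; the furniture and walls round the work are solid. World frame = base frame: x ahead of the robot, y to its left, z up, the work surface at z = 0. Lengths are in m, angles in degrees, forces in N, time in s.
With the tool pointing down it reaches from about 0.4 to 0.9 m from the base axis. Payload 5.5 kg.
Tool frame: the origin (TCP) lies midway between the tips of the shut fingers; the grasp point (between the pads) lies 19 mm behind it; z points along the fingers, y is the line along which they close (so a half turn about z gives the same grasp; the last joint's range is limited). The gripper opens to 92 mm and grips with 3 to 60 N. Pads are 19 mm wide; open, the fingers measure 130 mm over their backs; the gripper's body (75 mm by 190 mm) begins 47 mm behind the grasp point.
Start: joints at [-48.117, 28.699, -24.465, 88.831, 12.651, 65.22, -12.049], TCP at [0.293, 0.58, 0.227] pointing down, gripper open.
Joint ranges: [-164.97, 164.97], [-17.58, 116.51], [-87.97, 89.64], [11.32, 138.91], [-80.73, 260.73], [10.89, 115.49], [-147.41, 147.41]. Speed limits (degrees/s): [147.25, 147.25, 180, 180, 180, 180, 180].

### API

Orientations are given as [roll, pitch, yaw] about the fixed x, y, z axes, in that order (R = Rz(yaw) Ry(pitch) Rx(roll)).
In Python, from plant import robot gives the robot as it stands. Calls block until the motion is done:
- robot.movep(position, orientation): joint-space move of the TCP to a pose.
- robot.line_to(position, orientation=None, velocity=0.15, force_limit=None): straight line of the TCP; orientation=None keeps the orientation; velocity is the mean speed in m/s. With force_limit (N) it stops when the force on the tool has changed by that much, and returns True; else False.
- robot.movej(angles): joint-space move.
- robot.move_gripper(opening, effort=None): opening from 0.0 (shut) to 1.0 (fully open); effort is the grip in N (None keeps the last); returns when the fingers have stopped.
- robot.wait(seconds).
- robot.ik(position, orientation): joint angles nearest the present ones, or None.
- robot.observe(): the state.
- robot.get_image(name): name is "scene" or "top" or "wrist"; returns a dict with "frame" (480x640x3 uint8, blue, green, red), "range_z" (480x640 float32, m along the optical axis (not along the pixel's ray), 0 where there is no reading), "mtx" (3x3 intrinsics, pixels), "distortion" ([k1, k2, p1, p2, k3] as OpenCV has them; the pictures are not rectified), "rvec" (rotation vector, rad) and "tvec" (3), from world to camera coordinates, as OpenCV has them. Camera axes: x right, y down, z forward; pixel columns grow to the right and rows downward; lengths in m; the calibration is good to about 2 mm. A picture is of the moment at which its call begins.
A pose or a line that the arm cannot do raises robot.IKError and nothing moves.
- robot.close_job(): hands the job in; it is judged then, once.
The state is a dict: "t": time; "qpos": joint angles; "joint_velocities": joint speeds; "joint_torque": joint torques, N m; "tool_pos": TCP position; "tool_rot": TCP orientation; "wrist_force": force on the tool from outside, world axes, zero at the start; "ft_torque": the same for the moment, N m; "gripper_width": opening from 0.0 (shut) to 1.0 (fully open); "finger_force": force on a finger pad.
Only numpy, scipy, OpenCV 4.12 (cv2) and the standard library are available. Lean on these libraries where they do the work, as an engineer would, in place of code of your own. Each camera call takes 0.05 s, during which the arm holds its last target. There are 200 camera calls.

### The job

The welded lug brackets lie deep in the narrow bays of the purge box, out of reach of the fingers: with the orange-handled draw hook held in the gripper, reach in over each lug and draw every bracket right out in front of the box (do not put the fingers on a bracket that is still in the box). Then lay each bracket flat in a compartment of its own in the grey tray, its brass boss at the end with the yellow stripe, stand the hook back on its blue pad, and push the box door shut until its catch holds it fully home. Leave the other things on the bench where they are.

Things in the scene. Friction and masses are not known exactly. Their poses are not given: they have to be found in the camera images.
- mouth (a point): Middle of the purge box's mouth, on its inner floor (6 mm above the worktop); the mouth plane is x = 0. +x points into the box, +y along the mouth to the door's latch side, z up. Fins (3 mm thick, tops 66 mm above the worktop) part the box into three bays 46 mm wide, 170 mm deep along x, centred at y = -49, 0, +49 mm. A bay holds one bracket or none, its middle 80 to 125 mm in.
- purge_box: Fixed low grey box with a clear roof, 175 mm deep, 158 mm wide, 85 mm high outside; inside, floor 6 mm and roof underside 81 mm above the worktop; closed all round but for the mouth. Origin on the worktop under mouth, same axes. It stands to the left of the robot's middle with its mouth facing right.
- door (a joint): Blue upright door of the box, 158 mm wide, 79 high, 6 thick, hinged at the far end of the mouth (x = -4, y = -82 mm in the mouth's axes). 0 = shut, grows outward to 2.2 rad; starts at 1.75 to 1.95, stays where left, moves with under 1 N at its edge. Over the last 0.07 rad a sprung ball catch must be pushed past with 3 to 6 N at the edge; it then snaps home on a hard stop and holds.
- door_hinge (a point): Point on the door's hinge line, 42 mm above the worktop, turning with the door: +y runs along the door from hinge to free edge (door from y = 3 to 161 mm), -x points out of the outer face, which lies at x = -4 mm. When shut, these axes are parallel to those of mouth.
- hook_grip (a point): Middle of the draw hook's grip, 50 mm above its underside: orange post 24 mm (x) by 20 mm (y), top at 73 mm, on a black foot 40 x 36 x 6 mm. Grasp it from above across y. +x points to the tooth, z up. A steel rod of 8 mm, its underside 17 mm above the hook's underside, runs from the post along +x to a downward tooth. It stands by itself on foot and tooth, 226 mm long, 0.12 kg.
- hook_tip (a point): Foot of the hook's tooth, middle of its inner face (towards the handle), 200 mm in +x from the handle, level with the hook's underside. The tooth is 22 mm wide (y), 6 mm thick (from here to +6 mm in x) and 25 mm high. Axes as hook_grip.
- draw_hook: The whole draw hook; origin on its underside beneath the handle, axes as hook_grip.
- hook_mat: Fixed blue pad with two white lines, 250 mm (x) by 60 mm (y), 12 mm thick, home of the draw hook; origin at its middle on the worktop, x along its length. The hook starts on it, handle at about x = -100 mm, tooth at about x = +100 mm.
- bay_0 (a point): Middle of the floor of compartment 0 of the grey tray (floor 6 mm above the worktop). Fixed tray, 112 x 172 mm: three compartments side by side at 56 mm pitch, each 104 mm long (x) by 52 mm wide (y) inside; walls 4 mm thick, tops 14 mm above the worktop. +x points to the end with the yellow stripe; a yellow square on each floor marks the boss end.
- bay_1 (a point): Middle of the floor of compartment 1 of the grey tray (floor 6 mm above the worktop). Fixed tray, 112 x 172 mm: three compartments side by side at 56 mm pitch, each 104 mm long (x) by 52 mm wide (y) inside; walls 4 mm thick, tops 14 mm above the worktop. +x points to the end with the yellow stripe; a yellow square on each floor marks the boss end.
- bay_2 (a point): Middle of the floor of compartment 2 of the grey tray (floor 6 mm above the worktop). Fixed tray, 112 x 172 mm: three compartments side by side at 56 mm pitch, each 104 mm long (x) by 52 mm wide (y) inside; walls 4 mm thick, tops 14 mm above the worktop. +x points to the end with the yellow stripe; a yellow square on each floor marks the boss end.
- bracket_a_centre (a point): Lug bracket a: steel base plate 90 mm (x) by 40 mm (y) by 8 mm with an upright lug on its middle, 10 mm thick (x) and 24 mm wide (y), its top 30 mm above the underside; 0.16 kg. This point is at the middle of the bracket, 16 mm above its underside. +x points to the end with the brass boss. Grasp the lug from above, across x. Two or three of the three brackets are present.
- bracket_b_centre (a point): Lug bracket b: steel base plate 90 mm (x) by 40 mm (y) by 8 mm with an upright lug on its middle, 10 mm thick (x) and 24 mm wide (y), its top 30 mm above the underside; 0.16 kg. This point is at the middle of the bracket, 16 mm above its underside. +x points to the end with the brass boss. Grasp the lug from above, across x. Two or three of the three brackets are present.
- bracket_c_centre (a point): Lug bracket c: steel base plate 90 mm (x) by 40 mm (y) by 8 mm with an upright lug on its middle, 10 mm thick (x) and 24 mm wide (y), its top 30 mm above the underside; 0.16 kg. This point is at the middle of the bracket, 16 mm above its underside. +x points to the end with the brass boss. Grasp the lug from above, across x. Two or three of the three brackets are present.
- bracket_a_boss (a point): Top of the brass boss of bracket a (20 mm across, 5 mm high), 30 mm in +x from the bracket's middle, 13 mm above its underside.
- bracket_b_boss (a point): Top of the brass boss of bracket b (20 mm across, 5 mm high), 30 mm in +x from the bracket's middle, 13 mm above its underside.
- bracket_c_boss (a point): Top of the brass boss of bracket c (20 mm across, 5 mm high), 30 mm in +x from the bracket's middle, 13 mm above its underside.
- bracket_a: Lug bracket a; origin under its middle on its underside, axes as bracket_a_centre.
- bracket_b: Lug bracket b; origin under its middle on its underside, axes as bracket_b_centre.
- bracket_c: Lug bracket c; origin under its middle on its underside, axes as bracket_c_centre.
- gauge_block: Steel setup block with holes, 50 x 75 x 25 mm, a bystander behind the work; origin under its middle.
- sleeve_tall: Upright steel sleeve, 35 mm across, 62 mm high, a bystander behind the work; origin under its middle.

How it is judged:
By the outcome, as a careful person would: the job done as asked, in the order asked, and still so for the second after the job is handed in, with the robot touching nothing.
Of bracket_a, bracket_b, bracket_c only 2 to 3 are there at a start; the rules pass over those that are not, and their reading is None.
At some moment in a run one of bracket_a, bracket_b, bracket_c may be knocked a few centimetres aside while the robot is not near it.
Once in a run the grip may slacken for a moment while it holds something.
It also fails if it takes over 210 s, if anything falls off the work surface, if the arm or the gripper's body presses on something with over 40 N, if the wrist force passes 120 N, or if a joint passes its speed limit or range.

## Working session

There is one attempt and no reset: what is moved stays moved. The work goes in short steps, each a Python script; the robot and the scene stay as the last script left them, time stands still between calls to the robot, and variables do not carry over. Pictures are saved under pics/ and viewed, at most 14 in all, crops included, and the job is handed in when it is done.

```bash
ls; mkdir -p pics
cat > h.py <<'E'
import numpy as np, cv2
from plant import robot
def grab(name):
    im=robot.get_image(name); np.savez('pics/%s.npz'%name,**{k:np.array(v) for k,v in im.items()}); return im
def px2w(im,u,v,z=None):
    """pixel -> world; with z: intersect plane; else use range"""
    K=np.array(im['mtx'],float);D=np.array(im['distortion'],float)
    R=cv2.Rodrigues(np.array(im['rvec'],float))[0];t=np.array(im['tvec'],float).reshape(3)
    n=cv2.undistortPoints(np.array([[[u,v]]],float),K,D)[0,0]
    d=np.array([n[0],n[1],1.]); c=-R.T@t; r=R.T@d
    s=(z-c[2])/r[2] if z is not None else float(im['range_z'][int(round(v)),int(round(u))])
    return c+s*r
def load(name): return dict(np.load('pics/%s.npz'%name))
E
python3 - <<'E'
from h import *
for n in('scene','top'):
    im=grab(n); cv2.imwrite('pics/%s0.png'%n,im['frame'])
print(robot.observe())
E
```

```text
pics
{'t': 0.1, 'qpos': array([-48.11729749,  28.75185434, -24.45390543,  88.88604726,
        12.65141746,  65.21961221, -12.0497168 ]), 'joint_velocities': array([ 0.01797276, -0.12615554, -0.06234552, -0.12453635,  0.00801237,
        0.13091369,  0.02349835]), 'joint_torque': array([-1.14411284e-02, -5.67873323e+01, -5.83862320e+00, -2.79915547e+01,
       -6.90692640e-02,  2.41320231e-02,  4.18664570e-05]), 'tool_pos': array([0.2928438 , 0.57957454, 0.22573999]), 'tool_rot': array([-1.79895961e+02, -3.76353949e-03,  1.53199894e+02]), 'wrist_force': array([-0.45370119, -0.45412447,  0.33754327]), 'ft_torque': array([-0.02962717,  0.05510323,  0.00226166]), 'finger_force': 0.0, 'gripper_width': 0.9993752469077705}
```

View pics/scene0.png

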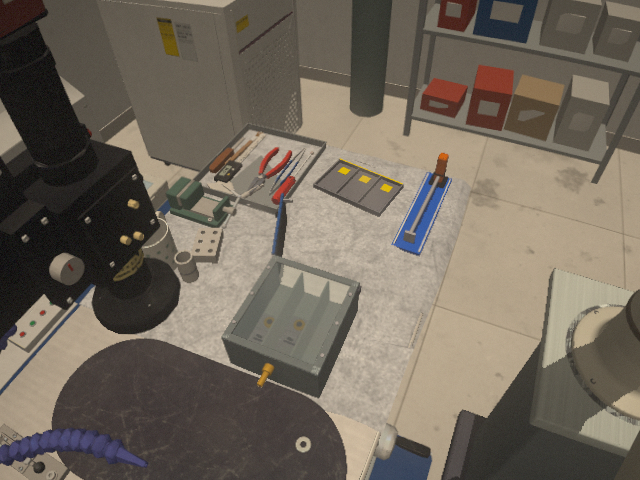

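View pics/top0.png

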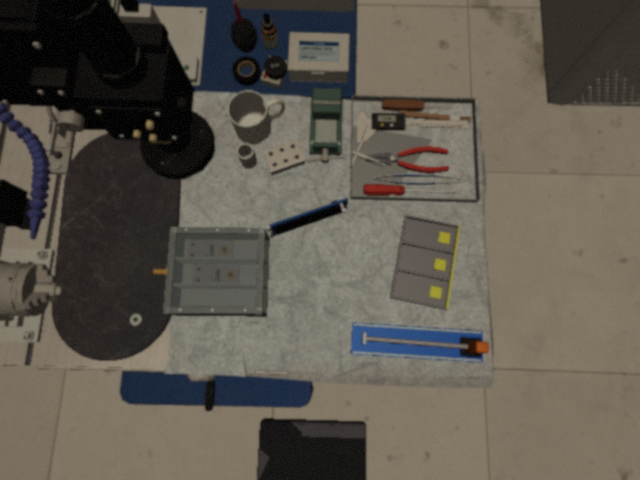

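Run:
```python
from h import *
im=load('top');f=im['frame']
a=cv2.resize(f[215:325,155:275],None,fx=5,fy=5,interpolation=cv2.INTER_CUBIC)
a=cv2.convertScaleAbs(a,alpha=1.6);cv2.imwrite('pics/c1.png',a)
b=cv2.resize(f[195:370,265:500],None,fx=3.4,fy=3.4,interpolation=cv2.INTER_CUBIC)
b=cv2.convertScaleAbs(b,alpha=1.5);cv2.imwrite('pics/c2.png',b)
R=cv2.Rodrigues(im['rvec'])[0];print('cam',-R.T@im['tvec'].ravel(),im['mtx'][0])
for p in [(268,233),(267,313),(215,250),(365,340),(485,348),(300,300),(425,260)]:print(p,px2w(im,*p))
```

```text
cam [ 0.41424209 -0.02422392  0.95215663] [480.19099683   0.         322.70423959]
(268, 233) [0.633225   0.09105861 0.0030233 ]
(267, 313) [0.47299511 0.08393239 0.0035124 ]
(215, 250) [0.57961818 0.17677422 0.08352586]
(365, 340) [ 0.42691321 -0.10467996  0.03707573]
(485, 348) [ 0.41945311 -0.31093124  0.08307084]
(300, 300) [0.5000476  0.02064457 0.00365899]
(425, 260) [ 0.58681653 -0.22563483  0.00589242]
```

View pics/c1.png

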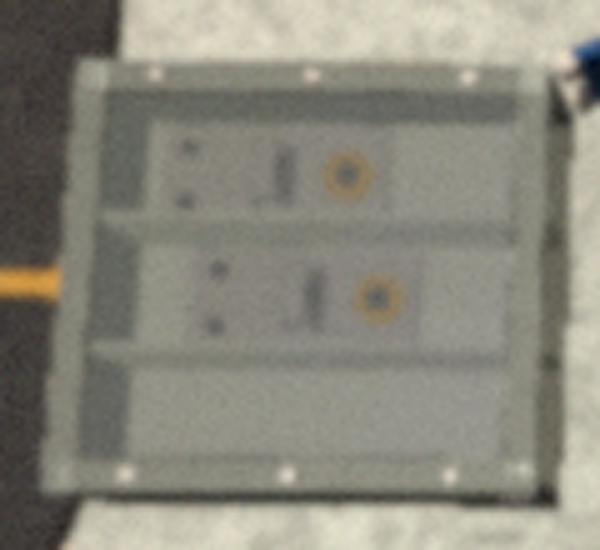

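View pics/c2.png

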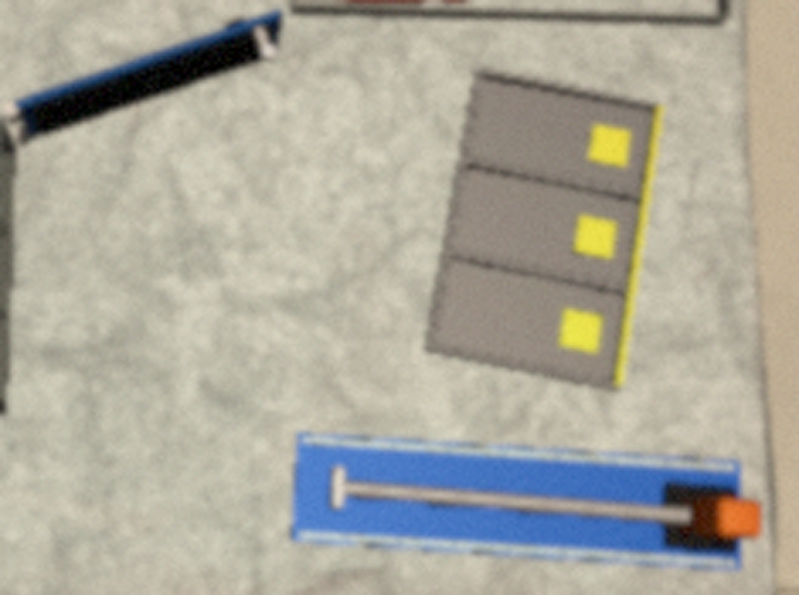

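Run:
```python
from h import *
im=load('top')
def c1(u,v,z): return px2w(im,155+(u+.5)/5-.5,215+(v+.5)/5-.5,z)
def c2(u,v,z): return px2w(im,265+(u+.5)/3.4-.5,195+(v+.5)/3.4-.5,z)
def rep(n,P):
    P=np.array(P);print(n,(P[:,:2]*1e3).round(1).tolist(),'mean',(P.mean(0)[:2]*1e3).round(1))
rep('roof TL TR BR BL',[c1(*p,.085) for p in[(78,60),(548,60),(538,492),(42,490)]])
rep('boss',[c1(*p,.019) for p in[(347,175),(379,299)]])
rep('lug top',[c1(*p,.036) for p in[(286,175),(316,299)]])
rep('plate top bracket a corners',[c1(*p,.014) for p in[(150,128),(390,128),(390,212),(150,208)]])
rep('plate top bracket b corners',[c1(*p,.014) for p in[(195,250),(425,250),(420,345),(190,340)]])
rep('pad',[c2(*p,.012) for p in[(298,433),(740,462),(738,568),(294,540)]])
rep('grip top',[c2(*p,.085) for p in[(720,497),(762,500),(758,537),(718,535)]])
rep('tooth',[c2(338,468,.037),c2(338,507,.037)])
rep('tray',[c2(*p,.014) for p in[(478,72),(660,105),(618,388),(430,350)]])
rep('sq',[c2(*p,.006) for p in[(610,145),(595,236),(581,330)]])
rep('door',[c2(*p,.081) for p in[(14,122),(272,35)]])
# roof depth
for p in[(263,225),(263,290),(262,310),(300,228),(350,203)]:print(p,px2w(im,*p).round(4))
```

```text
roof TL TR BR BL [[621.0, 262.7], [626.3, 88.8], [467.7, 83.2], [463.5, 259.2]] mean [544.6 173.5]
boss [[593.2, 174.0], [544.4, 157.8]] mean [568.8 165.9]
lug top [[589.3, 194.0], [541.3, 178.5]] mean [565.3 186.3]
plate top bracket a corners [[610.9, 254.8], [613.8, 159.5], [579.8, 157.0], [578.6, 251.7]] mean [595.8 205.7]
plate top bracket b corners [[562.4, 232.5], [565.0, 142.1], [527.4, 141.4], [526.8, 231.1]] mean [545.4 186.8]
pad [[460.3, -82.1], [452.2, -330.9], [394.6, -326.9], [401.6, -80.8]] mean [ 427.2 -205.2]
grip top [[431.2, -295.9], [430.4, -317.4], [411.8, -314.4], [412.1, -294.0]] mean [ 421.4 -305.4]
tooth [[440.9, -102.8], [420.1, -103.0]] mean [ 430.5 -102.9]
tray [[674.8, -185.7], [657.8, -292.9], [491.1, -263.3], [509.2, -156.7]] mean [ 583.2 -224.7]
sq [[634.5, -264.8], [579.5, -254.5], [524.2, -245.0]] mean [ 579.4 -254.8]
door [[620.0, 80.4], [674.0, -60.0]] mean [647.   10.2]
(263, 225) [0.6499 0.1023 0.0018]
(263, 290) [0.5173 0.0941 0.0057]
(262, 310) [0.4783 0.0936 0.0065]
(300, 228) [0.646  0.0267 0.0016]
(350, 203) [ 7.029e-01 -7.440e-02 -7.000e-04]
```

```bash
cat >> h.py <<'E'
G=.019
def D(yaw): return [180,0,yaw]
def st(tag=''):
    o=robot.observe();print(tag,round(o['t'],1),np.round(o['tool_pos'],4),np.round(o['tool_rot'],1),'w%.3f f%.1f'%(o['gripper_width'],o['finger_force']),np.round(o['wrist_force'],1),'q7 %.0f'%o['qpos'][6]);return o
E
python3 - <<'E'
from h import *
for y in(87.4,-92.6,92,-88):
    for p in([.421,-.305,.043],[.596,.02,.075],[.596,-.235,.06],[.547,.0,.06],[.547,-.235,.06]):
        q=robot.ik(p,D(y));print(y,p,None if q is None else np.round(q))
for y in(0,180,-10,170):
    for p in([.596,-.03,.005],[.634,-.23,.01],[.52,-.22,.01]):
        q=robot.ik(p,D(y));print(y,p,None if q is None else np.round(q))
E
```

```text
87.4 [0.421, -0.305, 0.043] [  8.  33.  31. 116. -27.  38.  54.]
87.4 [0.596, 0.02, 0.075] [ -5.  32.   0. 104.  -0.  44.  -7.]
87.4 [0.596, -0.235, 0.06] [12. 37. 10. 98. -8. 46. 23.]
87.4 [0.547, 0.0, 0.06] [ -4.  29.   1. 111.  -1.  39.  -5.]
87.4 [0.547, -0.235, 0.06] [ 12.  34.  12. 105. -10.  43.  26.]
-92.6 [0.421, -0.305, 0.043] [ -14.   50.   65.  117.  -58.   54. -100.]
-92.6 [0.596, 0.02, 0.075] [ -52.   63.   77.  105.  -66.   72. -136.]
-92.6 [0.596, -0.235, 0.06] [ -26.   68.   77.   99.  -69.   75. -115.]
-92.6 [0.547, 0.0, 0.06] [ -54.   62.   77.  113.  -68.   69. -131.]
-92.6 [0.547, -0.235, 0.06] [ -27.   65.   77.  106.  -69.   72. -110.]
92 [0.421, -0.305, 0.043] [  9.  32.  29. 116. -25.  38.  57.]
92 [0.596, 0.02, 0.075] [ -4.  32.  -1. 104.   1.  44.  -3.]
92 [0.596, -0.235, 0.06] [12. 37.  9. 98. -8. 46. 27.]
92 [0.547, 0.0, 0.06] [ -3.  29.   0. 111.  -0.  39.  -1.]
92 [0.547, -0.235, 0.06] [ 12.  34.  11. 105.  -9.  43.  30.]
-88 [0.421, -0.305, 0.043] [-14.  50.  65. 117. -58.  54. -95.]
-88 [0.596, 0.02, 0.075] [ -52.   63.   77.  105.  -66.   72. -132.]

[... 237 characters left out ...]
 39.  12. 105. -12.  37. -80.]
0 [0.634, -0.23, 0.01] [  3.  45.  21.  93. -21.  45. -57.]
0 [0.52, -0.22, 0.01] [  5.  37.  20. 110. -20.  36. -53.]
180 [0.596, -0.03, 0.005] [ 12.  39. -15. 104.  16.  39.  78.]
180 [0.634, -0.23, 0.01] [ 24.  44.  -9.  92.   8.  44. 101.]
180 [0.52, -0.22, 0.01] [ 25.  36.  -6. 109.   6.  35. 105.]
-10 [0.596, -0.03, 0.005] [ -9.  39.  13. 105. -13.  37. -89.]
-10 [0.634, -0.23, 0.01] [  3.  46.  22.  93. -22.  45. -66.]
-10 [0.52, -0.22, 0.01] [  4.  37.  21. 110. -21.  37. -62.]
170 [0.596, -0.03, 0.005] [ 11.  39. -14. 104.  14.  38.  69.]
170 [0.634, -0.23, 0.01] [22. 44. -7. 93.  7. 44. 93.]
170 [0.52, -0.22, 0.01] [ 23.  35.  -3. 109.   3.  35.  97.]
```

Run:
```python
from h import *
robot.line_to([.36,.45,.33],velocity=.25)
robot.movep([.48,.05,.30],D(90))
robot.movep([.4214,-.3054,.20],D(87.4))
robot.line_to([.4214,-.3054,.043],velocity=.12,force_limit=8); st('down')
robot.move_gripper(0,effort=40); st('grip')
robot.line_to([.4214,-.3054,.143],velocity=.1); robot.wait(.3); st('lift')
for n in('wrist','top'):
    im=grab(n); cv2.imwrite('pics/%s1.png'%n,im['frame'])
f=load('top')['frame'][215:395,150:500]; w=load('wrist')['frame']
f=cv2.resize(f,(700,360)); w=cv2.resize(w,(320,240))
c=np.zeros((600,700,3),np.uint8);c[:360]=cv2.convertScaleAbs(f,alpha=1.4);c[360:,:320]=w;cv2.imwrite('pics/m1.png',c)
```

```text
down 5.4 [ 0.422  -0.3058  0.0437] [179.9   0.   87.4] w1.000 f0.0 [-0.4  0.4  0.2] q7 40
grip 6.5 [ 0.4213 -0.3053  0.0429] [-180.    -0.    87.4] w0.215 f40.0 [ 0.4  0.  -0.2] q7 40
lift 7.9 [ 0.4212 -0.3053  0.1426] [-180.    -0.    87.4] w0.217 f40.0 [ 0.1 -0.4 -1. ] q7 37
```

View pics/m1.png

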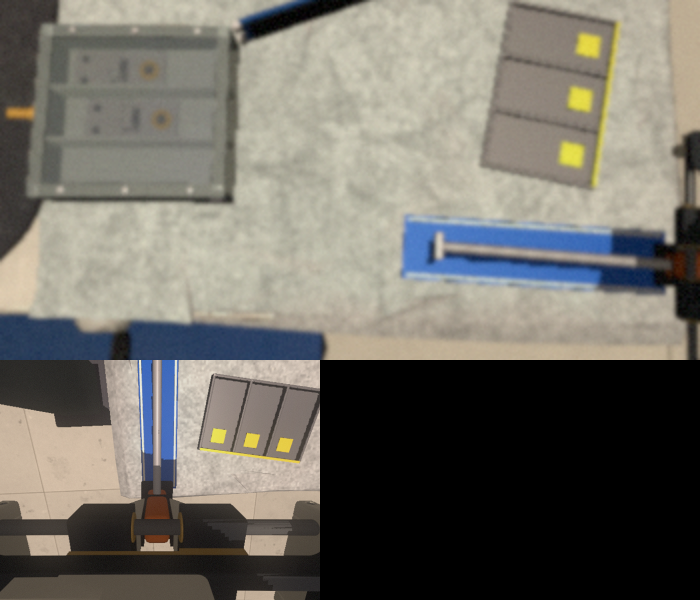

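```bash
cat >> h.py <<'E'
YAW=91.8
M0=np.array([.547,.086]); ex=np.array([np.cos(np.radians(YAW)),np.sin(np.radians(YAW))]); ey=np.array([-ex[1],ex[0]])
def mp(d,y,z=None):
    p=M0+ex*d+ey*y; return p if z is None else [p[0],p[1],z]
def hook(d,y,u): return mp(d-.2,y,u+.031)   # TCP for hook tip at depth d, underside u
E
python3 - <<'E'
from h import *
im=load('top')
t=px2w(im,150+437/2,215+246/2,.137);print('tooth',t, px2w(im,150+437/2,215+246/2))
robot.line_to([.43,-.27,.2],velocity=.2)
robot.movep(hook(-.05,-.049,.15),D(YAW)); robot.wait(.2)
robot.line_to(hook(-.05,-.049,.045),velocity=.15,force_limit=8); st('front')
im=grab('top');w=grab('wrist')
f=cv2.resize(im['frame'][205:325,150:400],(800,384));c=np.zeros((600,800,3),np.uint8);c[:384]=cv2.convertScaleAbs(f,alpha=1.4)
c[384:,:288]=cv2.resize(w['frame'],(288,216));s=grab('scene')['frame'][150:400,180:480];c[384:,300:559]=cv2.resize(s,(259,216));cv2.imwrite('pics/m2.png',c)
E
```

```text
tooth [ 0.4289363  -0.10166053  0.137     ] [ 0.42892395 -0.10159547  0.13768493]
front 10.4 [ 0.6046 -0.1627  0.0769] [179.9   0.   91.8] w0.216 f40.0 [-0.4 -0.3 -1.4] q7 19
```

View pics/m2.png

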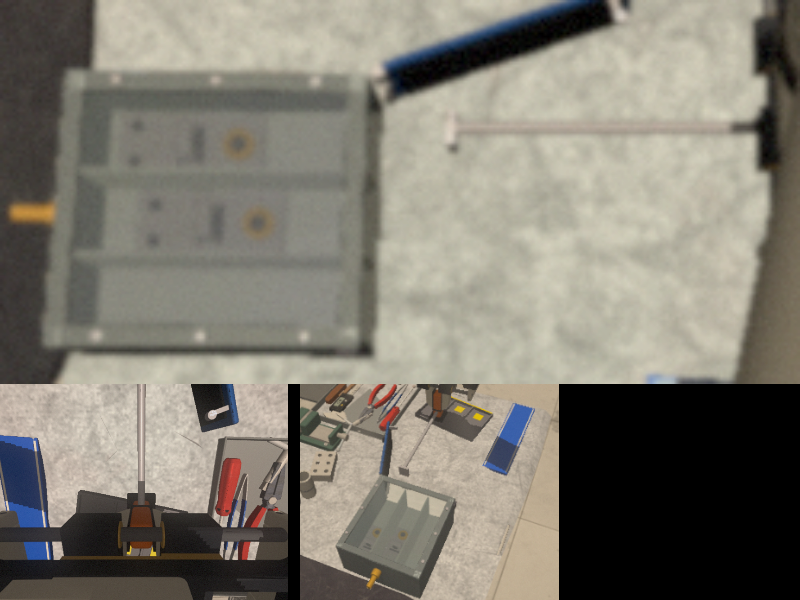

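```bash
cat > draw.py <<'E'
from h import *
def draw(y,d_in,out=-.122):
    print('in',robot.line_to(hook(d_in,y,.045),velocity=.12,force_limit=6)); st()
    print('down',robot.line_to(hook(d_in,y,.0225),velocity=.05,force_limit=5)); st()
    print('out',robot.line_to(hook(out,y,.0225),velocity=.08,force_limit=12)); st()
def pic(fn):
    im=grab('top');w=grab('wrist')
    f=cv2.resize(im['frame'][205:325,150:400],(800,384));c=np.zeros((600,800,3),np.uint8);c[:384]=cv2.convertScaleAbs(f,alpha=1.4)
    c[384:,:288]=cv2.resize(w['frame'],(288,216));s=grab('scene')['frame'][150:400,180:480];c[384:,300:559]=cv2.resize(s,(259,216));cv2.imwrite('pics/%s.png'%fn,c)
def P(u,v,z): return px2w(load('top'),150+(u+.5)/3.2-.5,205+(v+.5)/3.2-.5,z)
E
python3 - <<'E'
from draw import *
print('tooth',P(451,131,.07),mp(-.047,-.049),'sideways err via ey')
print('lugs',P(238,144,.019),P(258,222,.019))
draw(-.049,.134); pic('m3')
E
```

```text
tooth [0.59484043 0.03926826 0.07      ] [0.59745213 0.04056232] sideways err via ey
lugs [0.59312599 0.173978   0.019     ] [0.5450717  0.15806629 0.019     ]
in False
 12.2 [0.5981 0.0203 0.076 ] [180.    0.   91.7] w0.221 f40.0 [-0.2 -0.8 -1.1] q7 2
down False
 12.8 [0.5978 0.0216 0.0531] [-180.     0.    91.8] w0.213 f40.0 [-0.4  0.8 -0.9] q7 2
out False
 16.2 [ 0.6062 -0.2341  0.0536] [180.   -0.   91.8] w0.217 f40.0 [ 0.1  0.3 -1.6] q7 26
```

View pics/m3.png

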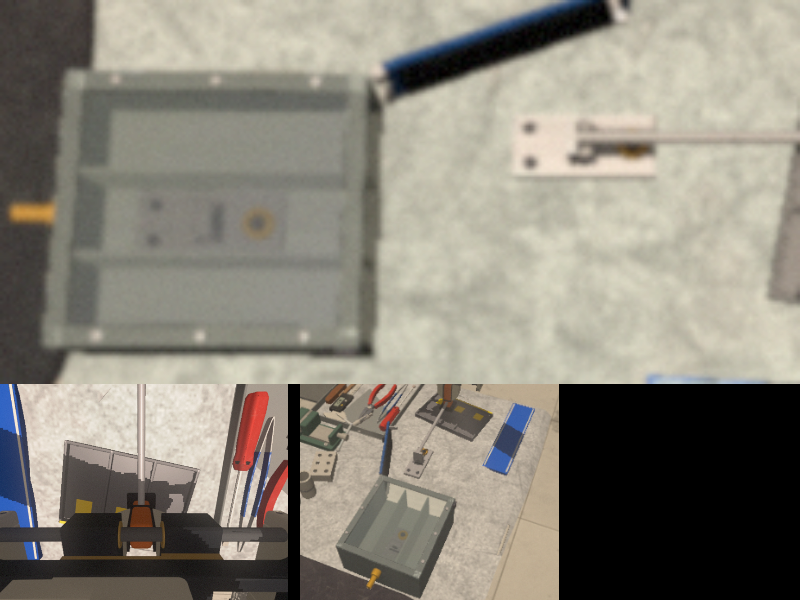

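Run:
```python
from draw import *
robot.line_to(hook(-.118,-.049,.09),velocity=.12)
robot.line_to(hook(-.06,0,.09),velocity=.15)
robot.line_to(hook(-.05,0,.045),velocity=.12,force_limit=8)
im=grab('top'); 
draw(0,.118); pic('m4')
```

```text
in False
 19.8 [0.5496 0.0029 0.076 ] [180.    0.   91.7] w0.216 f40.0 [ 0.2  0.1 -1.3] q7 3
down False
 20.4 [0.5494 0.004  0.0531] [-180.     0.    91.8] w0.218 f40.0 [-0.1 -0.4 -1.6] q7 3
out False
 23.6 [ 0.5572 -0.2357  0.0535] [180.   -0.   91.8] w0.217 f40.0 [ 0.2  0.3 -2.3] q7 27
```

View pics/m4.png

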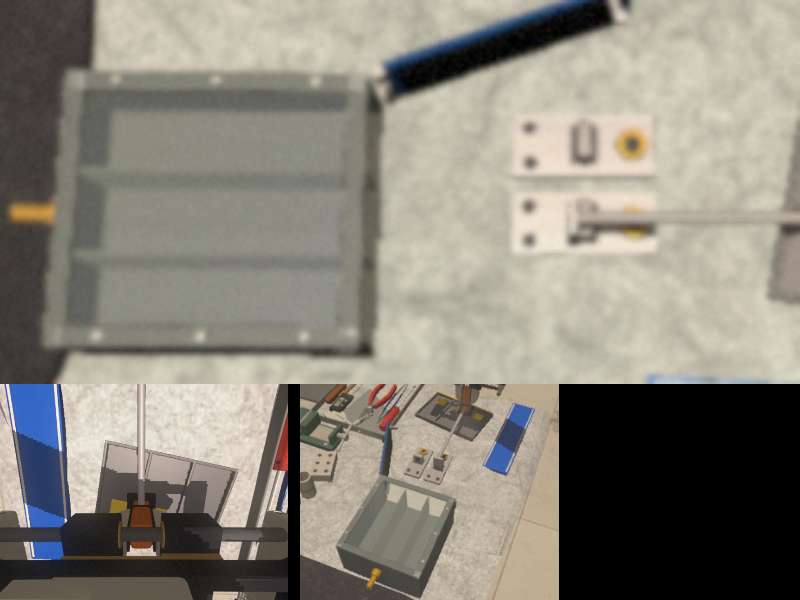

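Run:
```python
from draw import *
robot.line_to(hook(-.115,0,.12),velocity=.15)
robot.movep([.4225,-.3053,.143],D(87.4)); robot.wait(.2); st('over')
print(robot.line_to([.4225,-.3053,.0435],velocity=.08,force_limit=4)); st('set')
robot.move_gripper(1.0); robot.wait(.2)
robot.line_to([.4225,-.3053,.2],velocity=.2)
robot.movep([.57,-.10,.22],D(0)); robot.wait(.3); st()
im=grab('top');w=grab('wrist');cv2.imwrite('pics/w5.png',w['frame'])
f=cv2.resize(im['frame'][205:375,255:500],None,fx=3.2,fy=3.2,interpolation=cv2.INTER_CUBIC);cv2.imwrite('pics/t5.png',cv2.convertScaleAbs(f,alpha=1.4))
```

```text
over 25.4 [ 0.4237 -0.3045  0.1428] [180.   -0.   87.5] w0.213 f40.0 [-1.1 -0.7 -0.7] q7 35
False
set 26.8 [ 0.423  -0.3056  0.044 ] [179.9   0.   87.4] w0.216 f40.0 [-0.2 -0.7 -1. ] q7 37
 31.1 [ 0.5699 -0.1004  0.2201] [180.  -0.  -0.] w0.999 f0.0 [ 0.6  0.7 -0.2] q7 -76
```

View pics/w5.png

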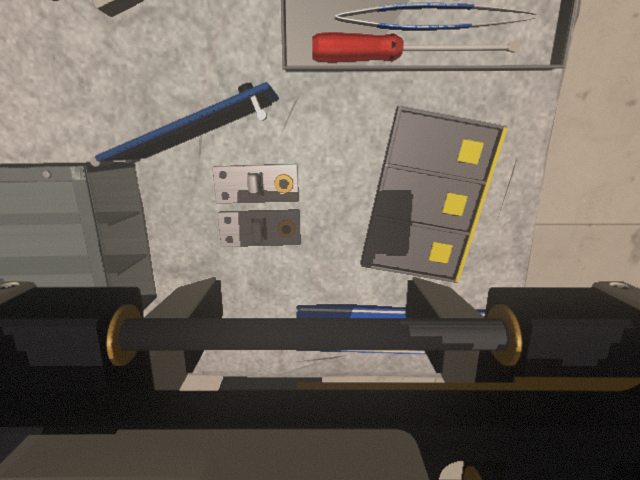

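View pics/t5.png

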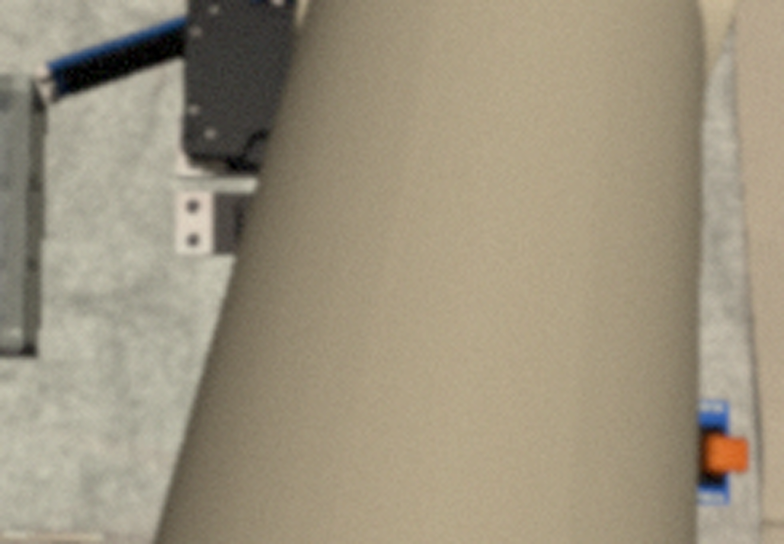

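Run:
```python
from h import *
w=load('wrist')
def rep(n,pts,z):
    P=np.array([px2w(w,*p,z) for p in pts]);print(n,(P[:,:2]*1e3).round(1).tolist(),'mean',(P.mean(0)[:2]*1e3).round(1))
rep('a',[(213,167),(297,164),(299,203),(216,204)],.008)
rep('b',[(219,211),(299,209),(301,244),(221,247)],.008)
rep('boss',[(284,184),(287,229)],.013)
rep('holes a',[(223,175),(224,195)],.008);rep('holes b',[(228,222),(229,238)],.008)
rep('tray',[(398,107),(507,127),(458,281),(361,265)],.014)
rep('sq',[(471,152),(454,205),(441,253)],.006)
for p in[(284,184),(287,229),(440,180),(340,120)]:print(px2w(w,*p).round(4))
# lug tops from range
r=w['range_z']
for nm,(x0,x1,y0,y1) in {'a':(235,272,168,202),'b':(240,276,213,245)}.items():
    P=np.array([px2w(w,u,v) for v in range(y0,y1) for u in range(x0,x1)]);T=P[P[:,2]>.024]
    print('lug',nm,len(T),T.mean(0).round(4),T.min(0).round(4),T.max(0).round(4))
```

```text
a [[618.5, 5.4], [621.5, -82.4], [580.5, -84.0], [579.5, 5.4]] mean [600.  -38.9]
b [[571.9, 2.8], [574.0, -83.9], [534.5, -85.6], [531.1, 3.7]] mean [552.9 -40.8]
boss [[601.4, -68.8], [553.0, -70.8]] mean [577.2 -69.8]
holes a [[610.3, -4.4], [589.2, -3.9]] mean [599.7  -4.2]
holes b [[559.7, -6.1], [541.5, -5.9]] mean [550.6  -6. ]
tray [[676.3, -182.7], [657.3, -292.0], [492.6, -262.4], [511.8, -152.4]] mean [ 584.5 -222.4]
sq [[633.2, -263.0], [577.8, -251.6], [523.2, -243.1]] mean [ 578.  -252.5]
[ 0.6014 -0.0687  0.0126]
[ 0.5527 -0.0707  0.0118]
[ 0.6044 -0.2345  0.0041]
[ 6.652e-01 -1.270e-01  4.000e-04]
lug a 240 [ 0.6019 -0.0388  0.0307] [ 0.5897 -0.1003  0.0241] [ 0.6428 -0.0328  0.3766]
lug b 217 [ 0.5544 -0.0408  0.0343] [ 0.5413 -0.1003  0.024 ] [ 0.6428 -0.0338  0.3766]
```

```bash
cat > pick.py <<'E'
from h import *
def pick(c,psi,z=.016):
    robot.move_gripper(.6)
    robot.movep([*c,.13],D(psi)); robot.wait(.15)
    print('hit',robot.line_to([*c,z],velocity=.1,force_limit=6)); robot.wait(.2); st('at')
    robot.move_gripper(0,effort=35); st('grip')
    robot.line_to([*c,.10],velocity=.1); robot.wait(.3); return st('lift')
def place(c,psi,z=.0225):
    robot.movep([*c,.10],D(psi)); robot.wait(.3); st('over')
    print('hit',robot.line_to([*c,z],velocity=.05,force_limit=4)); robot.wait(.3); st('low')
    robot.move_gripper(.3); robot.wait(.2)
    robot.line_to([*c,.13],velocity=.12); st('off')
E
python3 - <<'E'
from pick import *
pick((.5525,-.041),2)
w=grab('wrist');cv2.imwrite('pics/w6.png',w['frame'])
E
```

```text
hit False
at 34.2 [ 0.5529 -0.041   0.0166] [-1.8e+02 -1.0e-01  2.0e+00] w0.602 f0.0 [-0.1 -0.1  0.2] q7 -76
grip 34.9 [ 0.5525 -0.0409  0.016 ] [-180.    0.    2.] w0.101 f35.0 [-0.1  0.6 -0.2] q7 -76
lift 36.2 [ 0.5522 -0.041   0.0995] [1.8e+02 1.0e-01 2.0e+00] w0.105 f35.0 [ 0.1 -0.4 -0.9] q7 -78
```

View pics/w6.png

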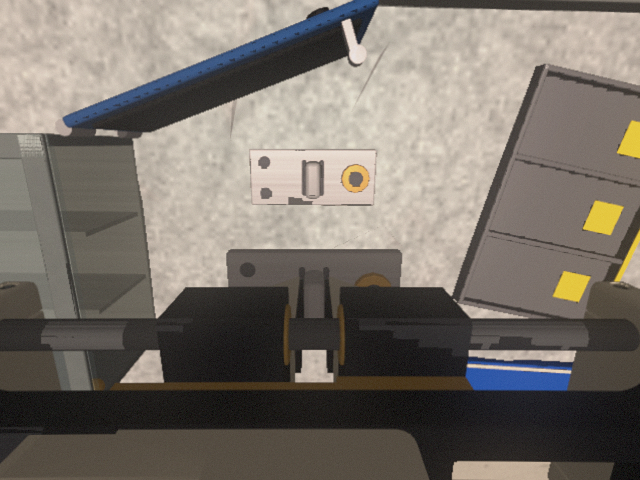

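Run:
```python
from pick import *
place((.5284,-.2137),-10.1)
robot.movep([.57,-.10,.22],D(0)); robot.wait(.3)
w=grab('wrist');cv2.imwrite('pics/w7.png',w['frame'])
r=w['range_z']
P=np.array([px2w(w,u,v) for v in range(165,202) for u in range(235,272)]);T=P[(P[:,2]>.024)&(P[:,2]<.04)];print('lug a',len(T),T.mean(0))
```

```text
over 37.3 [ 0.5289 -0.2122  0.0999] [-180.    0.  -10.] w0.106 f35.0 [-0.   0.3 -1. ] q7 -70
hit False
low 39.3 [ 0.5285 -0.2137  0.0226] [180.   -0.  -10.1] w0.104 f35.0 [-0.1 -0.1 -0.6] q7 -67
off 41.1 [ 0.5278 -0.2134  0.1293] [-1.80e+02  1.00e-01 -1.01e+01] w0.303 f0.0 [-0.3 -0.1 -0.9] q7 -71
lug a 233 [ 0.60146148 -0.03834439  0.02800271]
```

View pics/w7.png

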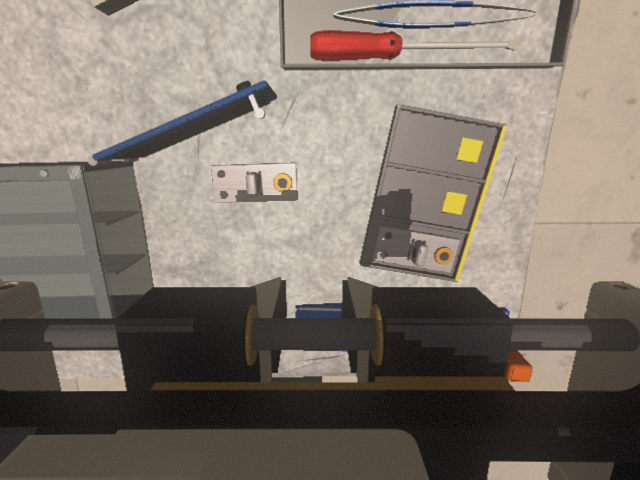

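Run:
```python
from pick import *
o=pick((.598,-.039),2)
assert .08<o['gripper_width']<.13
place((.636,-.2328),-10.1)
robot.movep([.57,-.10,.22],D(0)); robot.wait(.3)
w=grab('wrist');cv2.imwrite('pics/w8.png',w['frame'])
```

```text
hit False
at 44.9 [ 0.5985 -0.039   0.0166] [ 1.8e+02 -1.0e-01  2.0e+00] w0.600 f0.0 [0.6 0.2 0.5] q7 -76
grip 45.7 [ 0.598 -0.039  0.016] [-180.    0.    2.] w0.102 f35.0 [0.2 0.2 0. ] q7 -76
lift 47.0 [ 0.5977 -0.039   0.0994] [1.8e+02 1.0e-01 2.0e+00] w0.107 f35.0 [ 0.6  0.3 -2.3] q7 -78
over 48.1 [ 0.6364 -0.231   0.1001] [-180.   -0.  -10.] w0.108 f35.0 [-0.1 -0.2 -1.8] q7 -71
hit False
low 50.1 [ 0.6361 -0.2328  0.0226] [-180.    -0.   -10.1] w0.107 f35.0 [-0.4 -0.1 -1.5] q7 -70
off 51.9 [ 0.6353 -0.2324  0.129 ] [-1.80e+02  1.00e-01 -1.01e+01] w0.302 f0.0 [-0.4  0.6  0.1] q7 -72
```

View pics/w8.png

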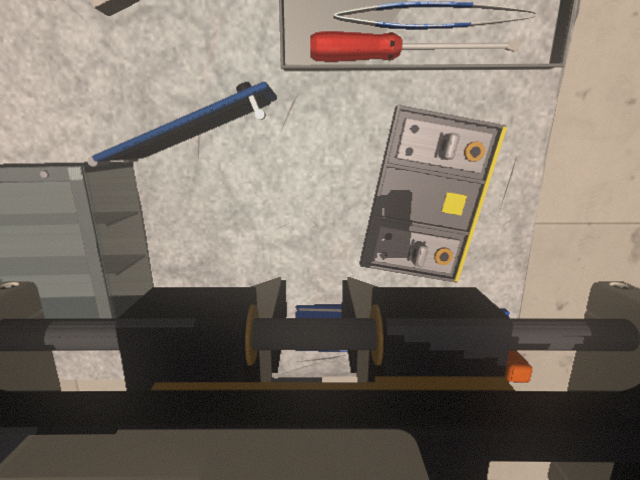

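Run:
```python
from h import *
robot.move_gripper(1.0)
robot.movep([.4225,-.3053,.2],D(87.4)); robot.wait(.2)
print(robot.line_to([.4225,-.3053,.0435],velocity=.12,force_limit=6))
robot.move_gripper(0,effort=40); st('grip')
robot.line_to([.4225,-.3053,.07],velocity=.06); robot.wait(.3); st('lift')
robot.line_to([.4237,-.3053,.07],D(88),velocity=.05)
print(robot.line_to([.4237,-.3053,.0435],velocity=.04,force_limit=4)); robot.wait(.2); st('set')
robot.move_gripper(1.0); robot.wait(.3)
robot.line_to([.4237,-.3053,.25],velocity=.2); robot.wait(.2)
im=grab('top')
# height map of door region, 20 mm cells
v,u=np.mgrid[60:260:2,240:460:2]
P=np.array([px2w(im,a,b) for a,b in zip(u.ravel(),v.ravel())])
print('cols y', [ -120+20*j for j in range(14)])
for xi in range(600,900,20):
    row=[]
    for yi in range(-120,160,20):
        m=(abs(P[:,0]*1e3-xi)<10)&(abs(P[:,1]*1e3-yi)<10); row.append(int(P[m,2].max()*1e3) if m.any() else -99)
    print(xi,row)
m=(P[:,2]>.072)&(P[:,2]<.09)&(P[:,0]>.6)&(P[:,0]<.72)&(P[:,1]<.085)&(P[:,1]>-.09);T=P[m]
vx,vy,x0,y0=cv2.fitLine(T[:,:2].astype(np.float32),cv2.DIST_HUBER,0,.01,.01).ravel();print('door line',len(T),vx,vy,x0,y0,T.min(0),T.max(0))
```

```text
False
grip 58.6 [ 0.4224 -0.3052  0.0434] [-180.    -0.    87.4] w0.217 f40.0 [ 0.7  0.6 -0.8] q7 37
lift 59.5 [ 0.4223 -0.3052  0.0697] [-180.    -0.    87.4] w0.219 f40.0 [ 0.4  0.3 -0.8] q7 36
True
set 60.5 [ 0.4231 -0.3049  0.0434] [-179.9   -0.    88. ] w0.217 f40.0 [-0.2 -0.   6.1] q7 37
cols y [-120, -100, -80, -60, -40, -20, 0, 20, 40, 60, 80, 100, 120, 140]
600 [4, 5, 5, 5, 4, 4, 4, 5, 6, 6, 88, 90, 87, 86]
620 [3, 3, 4, 3, 4, 4, 4, 3, 4, 65, 89, 90, 90, 91]
640 [4, 3, 3, 4, 3, 5, 4, 81, 84, 83, 82, 6, 6, 5]
660 [4, 5, 6, 80, 75, 84, 85, 84, -99, 5, 5, 6, 7, 6]
680 [6, 4, 4, 84, 82, 82, 8, 5, 5, 6, 7, 7, 4, 7]
700 [5, 4, 25, -99, 50, 5, 7, 5, 7, 6, 8, 7, 6, 6]
720 [28, 26, 26, 4, 6, 7, 11, 4, 4, 6, 7, 6, 5, 7]
740 [28, 26, 24, 4, 4, 7, 7, 6, 7, 7, 7, 5, 7, 7]
760 [11, 5, 22, 3, 4, 8, 8, 8, 7, 27, 25, 26, 7, 63]
780 [15, 4, 23, 49, 55, 45, 37, 26, 28, 27, 29, 27, 63, 63]
800 [16, 17, 21, 47, 51, 50, 50, 28, 28, 29, 28, 27, 61, 64]
820 [4, 10, 13, 18, 49, 49, 48, 20, 27, 26, 26, 12, 95, 93]
840 [12, 12, 10, 15, 27, 27, 26, 17, 7, 9, 13, 94, 92, -99]
860 [17, 12, 11, 4, 27, 27, 28, 16, 11, 13, 10, 92, -99, 10]
880 [19, 11, 12, 5, 65, 65, 65, 17, 9, 73, 88, 93, 93, 12]
door line 115 0.3580185 -0.9337145 0.65541446 0.011042094 [ 0.62615549 -0.062379    0.0722087 ] [0.6881424  0.08287201 0.08587958]
```

```bash
cat > door.py <<'E'
from h import *
H=mp(-.004,-.082); Z=.036; PSI=92
def pos(th,s,gap):
    a=np.radians(YAW)+th; lx=np.array([np.cos(a),np.sin(a)]); ly=np.array([-lx[1],lx[0]]); n=-lx
    h=.019*abs(n[0])+.0095*abs(n[1])
    p=H+s*ly+(.004+h+gap)*n; return [p[0],p[1],Z]
E
python3 - <<'E'
from door import *
robot.move_gripper(0)
p=pos(1.906,.11,.018)
robot.movep([.55,-.15,.25],D(PSI))
robot.movep([p[0],p[1],.2],D(PSI)); robot.wait(.2)
print('hit',robot.line_to(p,velocity=.12,force_limit=6)); st()
ths=np.concatenate([np.linspace(1.9,.15,22)])
for th in ths:
    s=.11+.03*(1.9-th)/1.75
    if robot.line_to(pos(th,s,-.001),velocity=.12,force_limit=15): print('stop',th); st(); break
st('near')
E
```

```text
hit False
 68.4 [ 0.7096 -0.0027  0.0371] [179.9   0.   92. ] w0.001 f0.0 [ 0.5  0.3 -0. ] q7 -0
near 74.0 [0.4942 0.0442 0.036 ] [-180.    -0.    92.1] w0.007 f0.0 [-0.1 -0.2  0.7] q7 -7
```

Now the final push past the catch.

Run:
```python
from door import *
s=.143
for th,g in((.09,-.001),(.04,-.001),(0,-.001),(0,-.006),(0,-.012),(0,-.018)):
    r=robot.line_to(pos(th,s,g),velocity=.03,force_limit=22); o=st((th,g,r))
    if r: break
robot.wait(.5); st('hold')
p=pos(0,s,.06); robot.line_to(p,velocity=.1); robot.line_to([*p[:2],.2],velocity=.2)
robot.movep([.45,-.05,.3],D(90)); robot.movep([.35,.35,.32],D(120)); robot.wait(.3); st('away')
im=grab('top');sc=grab('scene')
a=cv2.convertScaleAbs(cv2.resize(im['frame'][205:375,155:500],(800,394),interpolation=cv2.INTER_CUBIC),alpha=1.4)
b=cv2.resize(sc['frame'][140:400,180:480],(237,206));c=np.zeros((600,800,3),np.uint8);c[:394]=a;c[394:,:237]=b;cv2.imwrite('pics/fin.png',c)
v,u=np.mgrid[215:325,240:300];P=np.array([px2w(im,x,y) for x,y in zip(u.ravel(),v.ravel())])
T=P[(P[:,2]>.07)&(P[:,2]<.1)]
R=(T[:,:2]-M0); d=R@ex; y=R@ey
for k in np.arange(-.08,.085,.02):
    m=abs(y-k)<.01; print(round(k,3),m.sum(),(np.sort(d[m])[:3]*1e3).round(1))
```

```text
(0.09, -0.001, False) 74.5 [0.4889 0.0528 0.036 ] [-180.    0.   92.] w0.001 f0.0 [ 0.7  0.1 -0.3] q7 -8
(0.04, -0.001, False) 74.9 [0.4871 0.0611 0.036 ] [-180.   -0.   92.] w0.002 f0.0 [-0.6 -0.4 -1.1] q7 -9
(0, -0.001, False) 75.2 [0.4866 0.0666 0.036 ] [-180.    0.   92.] w0.002 f1.6 [ 0.6 -3.1  0.2] q7 -10
(0, -0.006, False) 75.6 [0.4864 0.0668 0.036 ] [-180.     0.3   91.7] w0.006 f7.4 [  1.1 -14.3   3.1] q7 -10
(0, -0.012, False) 75.9 [0.4864 0.0669 0.036 ] [-179.9    0.6   91.4] w0.002 f14.4 [  1.  -29.1   5.3] q7 -11
(0, -0.018, False) 76.3 [0.4862 0.0669 0.036 ] [-179.8    0.9   91.2] w0.003 f21.5 [  1.3 -43.4   9.6] q7 -12
hold 76.8 [0.4862 0.067  0.036 ] [-179.8    0.9   91.2] w0.002 f21.4 [  1.4 -43.2   8.8] q7 -12
away 81.0 [0.3505 0.3494 0.32  ] [180.    0.  119.9] w0.003 f0.0 [-0.3  0.2 -0.1] q7 -21
-0.08 128 [-8.4 -8.3 -8.3]
-0.06 321 [-8.6 -8.6 -8.6]
-0.04 315 [-8.4 -8.4 -8.4]
-0.02 309 [-8.4 -8.3 -8. ]
0.0 317 [-8.2 -8.  -8. ]
0.02 314 [-8.1 -7.9 -7.9]
0.04 304 [-8.  -7.7 -7.6]
0.06 309 [-7.7 -7.6 -7.5]
0.08 181 [-7.5 -7.4 -7.2]
```

View pics/fin.png

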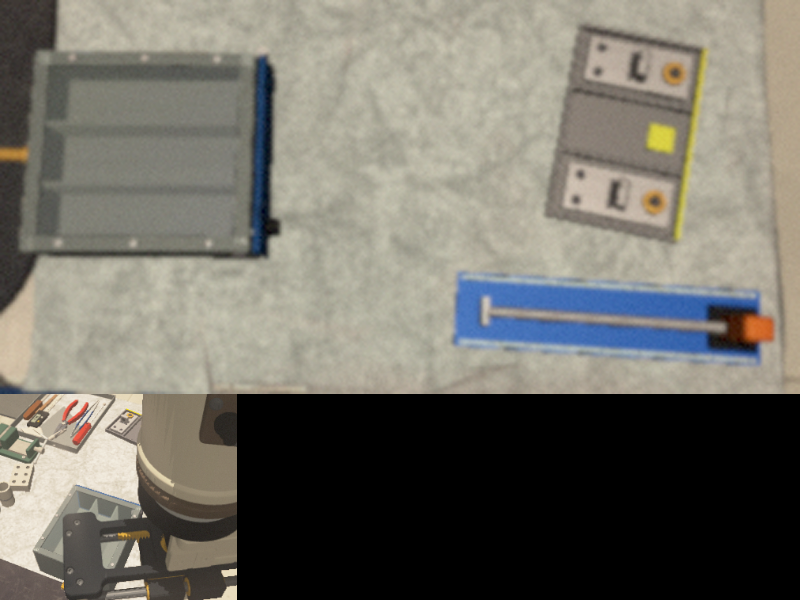

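The final picture shows the door flush along the mouth, its outer face at -7 to -8.6 mm all along where -8 mm is fully shut. Both brackets lie in the tray with their bosses at the yellow stripe, and the hook is on its pad.

```bash
python3 -c "
from h import *
print(robot.close_job())"
```

```text
the job is handed in; nothing more can be done
None
```

The job is handed in with no verdict shown: both brackets present were drawn out with the hook and laid in tray compartments of their own, bosses at the yellow stripe, the hook is back on its pad and the door is shut home; the one doubt is that my last push on the door read 43 N at the fingertips (the 40 N limit is for the arm and gripper body).

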